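# Sweep the pot shards off the board into the catch tray

## Robot

A 7-joint arm with a two-finger parallel gripper is mounted at the origin on the work surface. World frame = base frame: x ahead of the robot, y to its left, z up, the work surface at z = 0. Lengths are in m, angles in rad, forces in N, time in s.
With the tool pointing down it reaches from about 0.425 to 0.875 m from the base axis. Payload 4.7 kg.
Tool frame: the origin (TCP) lies between the finger pads; the fingertips stand 19 mm ahead of it and the grasp point (between the pads) is the TCP (ctrl.tip_extent is the distance from the TCP to the fingertips, in m); z points along the fingers, y is the line along which they close (so a half turn about z gives the same grasp; the last joint's range is limited). The gripper opens to 87 mm and grips with 3 to 60 N. Pads are 19 mm wide; open, the fingers measure 117 mm over their backs; the gripper's body (75 mm by 190 mm) begins 51 mm behind the grasp point.
Start: joints at [1.3, 0.321, -0.07, 1.45, 0.023, 1.371, -0.057], TCP at [0.183, -0.624, 0.242] pointing down, gripper open.
Joint ranges: [-2.86, 2.86], [-0.3, 2.09], [-1.38, 1.24], [0.06, 2.45], [-1.56, 4.7], [0.09, 2.05], [-2.69, 2.69]. Speed limits (rad/s): [2.57, 2.57, 3.14, 3.14, 3.14, 3.14, 3.14].

## Interface

Orientations are given as a rotation vector (axis times angle).
In Python, from bench import ctrl gives the robot as it stands.
- The arm moves only by the shell command python3 -m crank 'ROWS' [OPENING] [FORCE]. ROWS is JSON, a list of rows, each an object of numbers: "tx", "ty", "tz": the shift along the tool's x, y, z in mm; "turn": the turn about the tool's z in units of 5 degrees (1.0 is 5 degrees). In form: [{"tx": .., "ty": .., "tz": .., "turn": ..}, ...]. A call has 1 to 5 rows; each row is the pose to reach, as a shift and turn from the pose commanded when the call began, along the tool's axes at that moment; what a row does not reach only later rows make up. A row lasts 1/8 s, in which the tool goes at most 62.5 mm and 10.7 degrees, less where a joint would pass 70% of its speed; a pose out of reach is approached as far as the arm can. A call with a gripper value outside its range is refused whole. OPENING is the finger opening in mm, from 0 to 87, set as the call begins (- or left out, the last holds). The fingers move at their own pace and stop on an object; FORCE is the grip in N (left out, the last holds). Time passes only in rows, so rows that repeat a pose let the fingers close. It gives the time, the measured TCP pose, the force, the opening and the grip force at its end, in the units of the state.
- ctrl.get_state(): the state, without advancing time (a new reading comes with each control period).
- ctrl.get_image(name): name is "side" or "top"; returns (picture, depth): 420x560x3 uint8, red, green, blue; 420x560 float32, m along the optical axis (not along the pixel's ray), 0 where there is no reading.
- ctrl.camera_model(name): a dict with "intrinsics" (3x3 intrinsics, pixels), "dist_coeffs" ([k1, k2, p1, p2, k3] as OpenCV has them; the pictures are not rectified), "origin" and "orientation" of the camera in the world. Camera axes: x right, y down, z forward; pixel columns grow to the right and rows downward; lengths in m; the calibration is good to about 2 mm. A picture is of the moment at which its call begins. camera_model takes no time and is no camera call.
- ctrl.close_job(): hands the job in; it is judged then, once.
Trained networks look in the newest picture that a camera, given by its name, has taken for a name from the list of things; names that differ only in an ending like _2 or _b are one class to them, and where a whole thing is asked for, a point or a joint stands for the part that bears it (a point fixed in the world has none). Each returns a list of dicts, best first, with "confidence" (0 to 1); they miss things now and then, are a little off and sometimes report something else, mostly with a low value. They report only what shows in the picture. A call takes as long as a camera call. They do not tell look-alikes from the thing itself.
- ctrl.recognise(camera, query): "xyz" ([x, y, z] in m, in world coordinates, good to about 4 mm: the middle of the surface that is visible of it).
- ctrl.mark_of(camera, query): "xyz" ([x, y, z] in m, in world coordinates, good to about 4 mm: a listed point, or the origin of a listed thing).
The state is a dict: "time": time; "joint_positions": joint angles; "qd": joint speeds; "joint_torque": joint torques, N m; "position": TCP position; "tool_rot": TCP orientation; "ft_force": force on the tool from outside, world axes, zero at the start; "torque": the same for the moment, N m; "grip_width": opening from 0.0 (shut) to 1.0 (fully open); "grip_force": force on a finger pad.
Only numpy, scipy, OpenCV 4.12 (cv2) and the standard library are available. Lean on these libraries where they do the work, as an engineer would, in place of code of your own. Each camera call takes 0.05 s, during which the arm holds its last target. There are 200 camera calls.

## Task

A herb pot has broken: pick up the orange scraper block and with it sweep all four terracotta shards off the white board into the blue catch tray, without touching or lifting them with the gripper. Leave the glass stopper standing where it is on the board and do not disturb the other things on the sill. Then stand the scraper upright on the black mat at the board's other end and let go.

Things in the scene. Friction and masses are not known exactly. Their poses are not given: they have to be found in the camera images.
- board: Fixed white board, 242 mm (its x) by 240 mm (its y); flat deck top 55 mm above the sill. Along its two x ends (x = +-115 to +-121 mm) run grey rims 8 mm above the deck; the two y ends (y = +-120 mm) are open edges. Origin: centre of its underside, on the sill. Turned up to 0.35 rad either way.
- tray: Fixed blue open catch tray, 230 mm (x) by 100 mm (y), walls 5 mm thick and 46 mm high (9 mm lower than the deck), inner floor 5 mm up. It stands against one open y end of the board (either one; its centre is 173 mm from the board's centre along the board's y), same yaw as the board. Origin: centre of its underside.
- mat: Fixed black rubber mat, 220 mm (x) by 100 mm (y), 4 mm thick, on the sill at the other open y end of the board (centre 173 mm from the board's centre), same yaw. Origin: centre of its underside.
- scraper: Scraper block, 0.2 kg, upright on its blade on the sill left or right of the board, yaw varies. Black blade 80 mm long (its x), 20 thick (y), 0 to 20 mm up; orange base 80 x 30 mm, 20 to 34 mm up; orange handle 44 (x) x 26 mm (y), 34 to 98 mm up, gripped from above. Same front and back. Origin: centre of the blade's underside.
- scraper_grip (a point): Point on the scraper's handle axis, 72 mm above the blade's underside: a good grip point.
- shard1: Loose terracotta pot shard, about 60 mm long (its x), 30 to 36 mm wide (y), 10 mm thick, flat, 40 g, no corner further than 35 mm from the origin. Origin: middle of its underside. Starts flat on the deck at any yaw, 35 to 49 mm to one side or other of the board's y centre line.
- shard2: Loose terracotta pot shard, about 60 mm long (its x), 30 to 36 mm wide (y), 10 mm thick, flat, 40 g, no corner further than 35 mm from the origin. Origin: middle of its underside. Starts flat on the deck at any yaw, 35 to 49 mm to one side or other of the board's y centre line.
- shard3: Loose terracotta pot shard, about 60 mm long (its x), 30 to 36 mm wide (y), 10 mm thick, flat, 40 g, no corner further than 35 mm from the origin. Origin: middle of its underside. Starts flat on the deck at any yaw, 35 to 49 mm to one side or other of the board's y centre line.
- shard4: Loose terracotta pot shard, about 60 mm long (its x), 30 to 36 mm wide (y), 10 mm thick, flat, 40 g, no corner further than 35 mm from the origin. Origin: middle of its underside. Starts flat on the deck at any yaw, 35 to 49 mm to one side or other of the board's y centre line.
- stopper: Green glass carafe stopper standing on its flat foot on the deck, 44 mm diameter, 56 mm tall, 0.2 kg. Origin: centre of its underside. It starts 35 to 49 mm to one side or other of the board's y centre line, at least 65 mm from each shard's centre.
- vial: Bystander: tall frosted vial with metal cap, 38 mm diameter, 172 mm tall, upright on the sill left or right of the board. Origin: centre of its underside.
- bowl: Bystander: green melamine bowl, 110 mm diameter, 50 mm high, left or right of the board. Origin: centre of its underside.
- timer: Bystander: chrome bell timer, 72 mm diameter, 64 mm high, left or right of the board. Origin: centre of its underside.
- pill_case: Bystander: folded blue pill case with clear lids and white clasp, 90 mm (its y) by 60 mm, 42 mm high, far left or right of the board. Origin: centre of its underside.
- jar: Bystander: amber glass jar, 72 mm diameter, 100 mm tall, far left or right of the board. Origin: centre of its underside.
Mind the look-alikes: they are no part of the job. What is shaped like the shard3 but turquoise is not meant. Of the things that look like the scraper, take the one that is farthest to the robot's right at the start.

How it is judged:
On the way, in this order (a step that is already met when the one before it is completed fails the run):
1. the scraper is lifted off the sill (height (world z) of scraper above 0.03 m), for 0.2 s.
2. all four shards lie in the tray (x of shard1 in the frame of tray between -0.115 and 0.115 m and y of shard1 in the frame of tray between -0.05 and 0.05 m and z of shard1 in the frame of tray between -0.002 and 0.055 m and x of shard2 in the frame of tray between -0.115 and 0.115 m and y of shard2 in the frame of tray between -0.05 and 0.05 m and z of shard2 in the frame of tray between -0.002 and 0.055 m and x of shard3 in the frame of tray between -0.115 and 0.115 m and y of shard3 in the frame of tray between -0.05 and 0.05 m and z of shard3 in the frame of tray between -0.002 and 0.055 m and x of shard4 in the frame of tray between -0.115 and 0.115 m and y of shard4 in the frame of tray between -0.05 and 0.05 m and z of shard4 in the frame of tray between -0.002 and 0.055 m), for 0.2 s.
At the end, for the whole second after the job is handed in: All four shards rest in the tray (origin in its outline, below deck level, 55 mm); the scraper stands still and upright (0.12 rad) on the mat, its centre 5 mm inside the long edges and 20 mm inside the short; the stopper stands upright within 15 mm of its start (all of step 2 and linear speed of each of shard1, shard2, shard3, shard4, scraper below 0.02 m/s and x of scraper in the frame of mat between -0.09 and 0.09 m and y of scraper in the frame of mat between -0.045 and 0.045 m and z of scraper in the frame of mat between -0.002 and 0.012 m and angle between each of scraper, stopper's own z axis and vertical below 0.12 rad and distance of stopper from where it was at the start of the episode below 0.015 m); the robot touches nothing.
It fails at once if a shard is touched by the gripper or arm instead of the scraper (contact force between any of the fingers, the arm and shard1 above 0.5 N or contact force between any of the fingers, the arm and shard2 above 0.5 N or contact force between any of the fingers, the arm and shard3 above 0.5 N or contact force between any of the fingers, the arm and shard4 above 0.5 N).
It fails at once if a shard is lifted or flung more than 45 mm above the deck (height (world z) of any of shard1, shard2, shard3, shard4 above 0.1 m).
It fails at once if the stopper is shifted 15 mm or tipped (distance of stopper from where it was at the start of the episode above 0.015 m or angle between stopper's own z axis and vertical above 0.35 rad).
It fails at once if a bystander is shifted 20 mm or tipped (distance of any of vial, bowl, timer, pill_case, jar from where it was at the start of the episode above 0.02 m or angle between any of vial, bowl, timer, pill_case, jar's own z axis and vertical above 0.35 rad).
It also fails if it takes over 72 s, if anything falls off the work surface, if the arm or the gripper's body presses on something with over 40 N, if the wrist force passes 120 N, or if a joint passes its speed limit or range.

## Working session

There is one attempt and no reset: what is moved stays moved. The work goes in short steps, Python scripts to look and compute and a shell command to move; the robot and the scene stay as the last step left them, time stands still between calls to the robot, and variables do not carry over. Pictures are saved under pics/ and viewed, at most 10 in all, crops included, and the job is handed in when it is done.

```bash
ls; mkdir -p pics; python3 - <<'E'
from bench import ctrl
import cv2,numpy as np
s=ctrl.get_state();print(s)
for n in("top","side"):
    im,d=ctrl.get_image(n);cv2.imwrite(f"pics/{n}0.png",im[:,:,::-1]);np.savez(f"pics/{n}0.npz",im=im,d=d)
    m=ctrl.camera_model(n);print(n,m)
    for q in["board","tray","mat","scraper","shard1","stopper","vial","bowl","timer","pill_case","jar"]:
        print(q,[(np.round(r["xyz"],3).tolist(),round(r["confidence"],2)) for r in ctrl.mark_of(n,q)])
E
```

```text
pics
{'time': 0.0, 'joint_positions': array([ 1.30010936,  0.32179976, -0.07009385,  1.45164862,  0.02262297,
        1.37079784, -0.05691437]), 'qd': array([-0.0004127 , -0.00115478, -0.00063594, -0.00141391, -0.00203346,
        0.00048439, -0.00071359]), 'joint_torque': array([-9.17123289e-04, -4.91293180e+01, -4.03952077e-01, -3.12526989e+01,
       -6.38301973e-02,  4.35031636e-02,  1.16165279e-04]), 'position': array([ 0.18242903, -0.62334714,  0.2404899 ]), 'tool_rot': array([-3.10798187e+00, -4.45617637e-01,  5.97025140e-04]), 'ft_force': array([ 0.01655918,  0.67619925, -0.79983827]), 'torque': array([0.00966463, 0.00697366, 0.02366309]), 'grip_force': 0.0, 'grip_width': 1.001389568529065}
top {'intrinsics': array([[379.83319919,   0.        , 286.24719897],
       [  0.        , 379.83319919, 205.26405869],
       [  0.        ,   0.        ,   1.        ]]), 'dist_coeffs': array([-0.05387453,  0.        ,  0.        ,  0.        ,  0.        ]), 'origin': array([0.38127843, 0.00619854, 1.04508662]), 'orientation': array([-2.12882101,  2.12095142, -0.2260983 ])}
board [([0.
[... 1091 characters left out ...]
]
tray [([0.595, 0.142, 0.002], 0.62), ([0.563, -0.206, -0.002], 0.44)]
mat [([0.559, -0.207, -0.004], 0.63)]
scraper [([0.344, -0.245, 0.003], 0.67), ([0.597, -0.372, 0.002], 0.61), ([0.588, 0.38, -0.002], 0.39)]
shard1 [([0.634, 0.047, 0.055], 0.79), ([0.532, -0.032, 0.055], 0.78), ([0.608, -0.108, 0.055], 0.78), ([0.802, 0.027, 0.002], 0.57), ([0.522, -0.101, 0.053], 0.48), ([0.783, -0.242, -0.0], 0.46)]
stopper [([0.54, 0.056, 0.056], 0.84)]
vial [([0.456, 0.378, 0.002], 0.69)]
bowl [([0.453, -0.377, 0.001], 0.65), ([0.511, 0.489, -0.0], 0.18)]
timer [([0.588, 0.384, -0.002], 0.75)]
pill_case [([0.524, -0.488, 0.001], 0.74)]
jar [([0.514, 0.491, 0.0], 0.8), ([0.598, -0.37, 0.003], 0.24)]
```

View pics/top0.png

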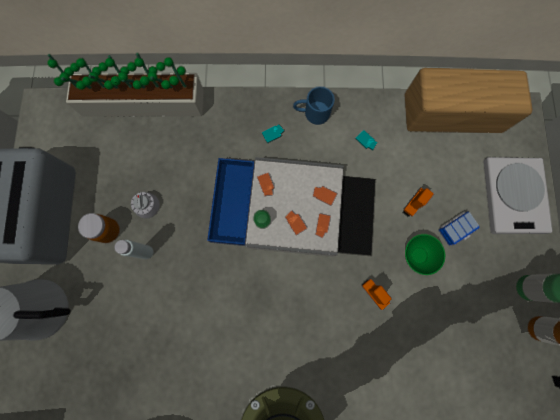

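View pics/side0.png

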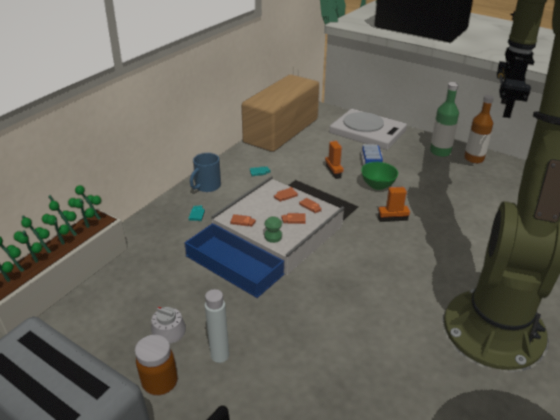

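The top view shows the four terracotta shards at (266,184), (325,196), (296,222) and (323,225), with the stopper at (262,218). The tray is on the left (+y) and the mat on the right. Turquoise decoys are at (273,133) and (366,140).

Scraper candidates are A at (418,201), y≈-0.371, and B at (377,293), y≈-0.246. A is farther to the robot's right, so I choose A.

```bash
cat > h.py <<'E'
from bench import ctrl
import cv2,numpy as np
from scipy.spatial.transform import Rotation as R
def cloud(n,im,d):
    m=ctrl.camera_model(n);h,w=d.shape
    uv=np.stack(np.meshgrid(np.arange(w),np.arange(h)),-1).reshape(-1,1,2).astype(np.float64)
    p=cv2.undistortPoints(uv,m["intrinsics"],m["dist_coeffs"]).reshape(h,w,2)
    P=np.dstack([p*d[...,None],d])@R.from_rotvec(m["orientation"]).as_matrix().T+m["origin"]
    P[d==0]=np.nan
    return P,cv2.cvtColor(im,cv2.COLOR_RGB2HSV)
def rect(xy): 
    c,s,a=cv2.minAreaRect((xy*1000).astype(np.float32)); return np.round(c,1),np.round(s,1),round(a,1)
def orange(H,lo=3,hi=20): return (H[...,0]<=hi)&(H[...,1]>130)&(H[...,2]>90)
def near(P,x,y,r): return np.hypot(P[...,0]-x,P[...,1]-y)<r
E
python3 - <<'E'
from h import *
out=[]
for n in("top","side"):
    z=np.load(f"pics/{n}0.npz");P,H=cloud(n,z["im"],z["d"]);Z=P[...,2]
    w=(H[...,1]<50)&(abs(Z-.055)<.02)&near(P,.583,-.028,.2)
    print(n,"board",rect(P[w][:,:2]),np.median(Z[w]))
    b=(H[...,0]>100)&(H[...,0]<125)&(H[...,1]>120)&near(P,.594,.143,.14)&(Z<.07);print("tray",rect(P[b][:,:2]),np.percentile(Z[b],[5,95]))
    k=(H[...,2]<60)&near(P,.56,-.204,.14)&(Z<.015);print("mat",rect(P[k][:,:2]),np.median(Z[k]))
    o=orange(H)&near(P,.596,-.371,.07)
    t=o&(Z>.085);print("handle top",rect(P[t][:,:2]),np.median(Z[t]),t.sum())
    t=o&(Z>.015)&(Z<.05);print("base",rect(P[t][:,:2]),np.median(Z[t]),t.sum())
    for x,y in[(.607,-.109),(.532,-.032),(.633,.048),(.523,-.102)]:
        o2=orange(H)&near(P,x,y,.045)&(Z>.045)&(Z<.08);print("shard",rect(P[o2][:,:2]),np.median(Z[o2]),o2.sum())
    g=(H[...,0]>40)&(H[...,0]<90)&(H[...,1]>80)&near(P,.538,.056,.05);print("stopper",rect(P[g][:,:2]),Z[g].max())
    if n=="top": cv2.imwrite("pics/crop0.png",cv2.resize(z["im"][120:330,200:480,::-1],None,fx=2.8,fy=2.8,interpolation=2))
    print("grip",[(np.round(r["xyz"],3),r["confidence"]) for r in ctrl.mark_of(n,"scraper_grip")])
E
```

```text
top board (array([579.3, -31.1]), array([244.2, 243.4]), 84.7) 0.054569942784632175
tray (array([602. , 139.6]), array([ 99.7, 245.2]), 84.8) [0.00150439 0.04560737]
mat (array([ 567.5, -251.3]), array([183.9, 237. ]), 84.9) 0.0035417030838904573
handle top (array([ 595.5, -368.6]), array([24.7, 45.4]), 50.8) 0.09717172112559513 169
base (array([ 595.8, -368. ]), array([29.2, 80.6]), 51.1) 0.03325560907219072 126
shard (array([ 607.2, -108. ]), array([55.9, 35.6]), 64.4) 0.06434949150713465 251
shard (array([533.5, -32. ]), array([57.9, 33.3]), 31.4) 0.06445097067572003 254
shard (array([633.7,  44.8]), array([58.1, 30.2]), 21.9) 0.06412815589017562 222
shard (array([530.8, -94.6]), array([53.2, 58.9]), 58.3) 0.06453653681707339 223
stopper (array([536.5,  54. ]), array([41.1, 37.9]), 0.9) 0.11439568436161685
grip [(array([ 0.596, -0.37 ,  0.071]), 0.84)]
side board (array([580.7, -10.7]), array([286.3, 248.3]), 84.6) 0.0513854494591478
tray (array([593.8, 143.9]), array([103.4, 233.5]), 85.1) [-0.00055344  0.04151608]
mat (array([ 546.4, -266.9]), array([141.7, 223.7]), 74.9) 0.00044268975107675246
handle top (array([ 594.9, -363.1]), array([22.6, 47.2]), 53.4) 0.09296416318011402 74
base (array([ 594.5, -363.9]), array([28.7, 79.8]), 53.6) 0.030184593732219545 140
shard (array([ 603.5, -104.4]), array([55.5, 36. ]), 68.2) 0.06066777021686831 154
shard (array([531.8, -27.2]), array([55.2, 37.2]), 34.5) 0.061037530672618356 182
shard (array([631.6,  48. ]), array([55.8, 34. ]), 24.4) 0.06104431371697783 170
shard (array([523.6, -98.2]), array([32.1, 56.1]), 79.5) 0.060825982999000106 141
stopper (array([533.1,  64.4]), array([35.9, 28.2]), 32.6) 0.10859797842246666
grip [(array([ 0.344, -0.246,  0.073]), 0.81), (array([ 0.597, -0.367,  0.073]), 0.56)]
```

View pics/crop0.png

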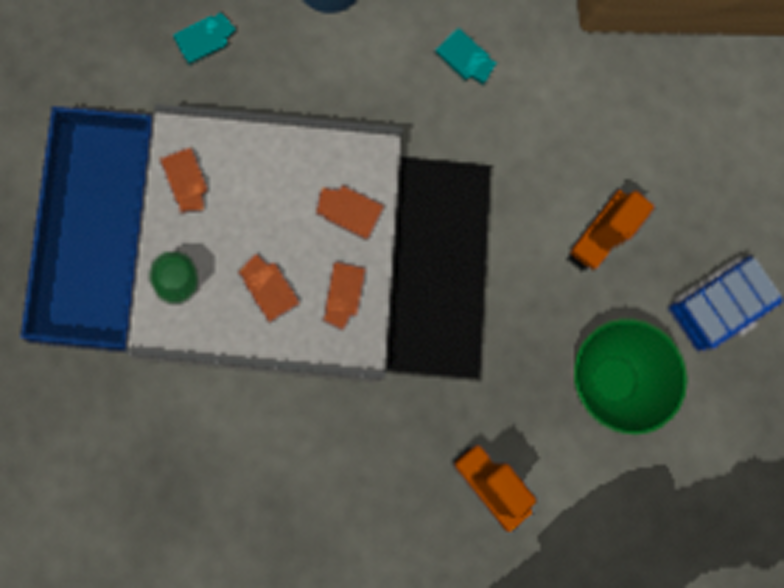

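The crop shows scraper A at (612,228) upright, standing clear of the bowl (630,375) and pill case (730,300). Its decoy B is at (495,487), and A is the rightmost as described. Next is the reach.

```bash
cat >> h.py <<'E'
# board frame: C centre, U = towards tray, E = lateral, yaw of E = BY deg
BY=-5.2; C=np.array([.580,-.030]); E=np.array([np.cos(np.radians(BY)),np.sin(np.radians(BY))]); U=np.array([-E[1],E[0]])
def pose():
    s=ctrl.get_state(); M=R.from_rotvec(s["tool_rot"]).as_matrix(); return s,s["position"],M
def to(x,y,z,yaw):
    "tool-axis shift (mm) and turn (5 deg units) to a world TCP pose; yaw = heading of tool x, deg"
    s,p,M=pose(); h=np.degrees(np.arctan2(M[1,0],M[0,0])); d=M.T@(np.array([x,y,z])-p)*1000
    print("now",p.round(4),"yaw",round(h,1),"tilt",round(np.degrees(np.arccos(-M[2,2])),2),"-> tx,ty,tz",d.round(1),"turn",round(-((yaw-h+180)%360-180)/5,2))
def ab(a,b): return C+a*E+b*U
E
python3 -c "
from h import *
to(.596,-.368,.2405,-38.5)"
```

```text
now [ 0.1826 -0.6238  0.2416] yaw 16.3 tilt 0.01 -> tx,ty,tz [ 468.6 -129.4    1. ] turn 10.96
```

```bash
python3 -m crank '[{"tx":50,"ty":-14,"turn":1},{"tx":100,"ty":-28,"turn":2},{"tx":150,"ty":-42,"turn":3},{"tx":200,"ty":-56,"turn":4},{"tx":250,"ty":-69,"turn":5}]' 60 20
python3 -c "
from h import *
to(.596,-.368,.2405,-38.5)"
```

```text
now [ 0.1826 -0.6238  0.2416] yaw 16.3 tilt 0.01 -> tx,ty,tz [ 468.6 -129.4    1. ] turn 10.96$[0]: bad value
```

```bash
python3 -m crank '[{"tx":50,"ty":-14,"tz":0,"turn":1},{"tx":100,"ty":-28,"tz":0,"turn":2},{"tx":150,"ty":-42,"tz":0,"turn":3},{"tx":200,"ty":-56,"tz":0,"turn":4},{"tx":250,"ty":-69,"tz":0,"turn":5}]' 60 20
python3 -c "
from h import *
to(.596,-.368,.2405,-38.5)"
```

```text
time: 1.92
position: [0.4045, -0.4864, 0.2418]
tool_rot: [3.132, -0.242, 0.0]
ft_force: [0.4, -0.9, -0.8]
grip_width: 0.695
grip_force: 0.0
now [ 0.4045 -0.4864  0.2418] yaw -8.9 tilt 0.03 -> tx,ty,tz [ 171.  -146.5    1.3] turn 5.93
```

```bash
python3 -m crank '[{"tx":42,"ty":-36,"tz":0,"turn":1.5},{"tx":85,"ty":-72,"tz":0,"turn":3},{"tx":128,"ty":-108,"tz":0,"turn":4.5},{"tx":170,"ty":-146,"tz":0,"turn":5.9},{"tx":170,"ty":-146,"tz":0,"turn":5.9}]'
python3 -m crank '[{"tx":0,"ty":0,"tz":0,"turn":0}]' 
python3 -c "
from h import *
to(.596,-.368,.073,-38.5)
z=ctrl.get_image('top');P,H=cloud('top',*z);cv2.imwrite('pics/t1.png',z[0][...,::-1])"
```

```text
time: 2.55
position: [0.5983, -0.362, 0.2408]
tool_rot: [-2.969, 1.012, -0.001]
ft_force: [-0.4, -0.6, -0.5]
grip_width: 0.686
grip_force: 0.0
time: 2.68
position: [0.593, -0.3689, 0.2412]
tool_rot: [2.968, -1.026, -0.001]
ft_force: [-0.7, -0.5, -0.4]
grip_width: 0.687
grip_force: 0.0
now [ 0.593  -0.3689  0.2412] yaw -38.1 tilt 0.07 -> tx,ty,tz [  1.9  -2.7 168.2] turn 0.07
```

```bash
python3 -m crank '[{"tx":2,"ty":-2,"tz":40,"turn":0},{"tx":2,"ty":-2,"tz":80,"turn":0},{"tx":2,"ty":-2,"tz":120,"turn":0},{"tx":2,"ty":-2,"tz":150,"turn":0},{"tx":2,"ty":-2,"tz":169,"turn":0}]'
python3 -m crank '[{"tx":0,"ty":0,"tz":0,"turn":0},{"tx":0,"ty":0,"tz":0,"turn":0}]' 
python3 -c "
from h import *
to(.596,-.368,.072,-38.5)"
```

```text
time: 3.35
position: [0.5939, -0.3701, 0.071]
tool_rot: [2.967, -1.031, -0.003]
ft_force: [0.2, 0.2, 0.4]
grip_width: 0.688
grip_force: 0.0
time: 3.6
position: [0.5967, -0.3693, 0.0743]
tool_rot: [2.968, -1.028, 0.004]
ft_force: [-0.0, -1.1, 0.3]
grip_width: 0.691
grip_force: 0.0
now [ 0.5967 -0.3693  0.0743] yaw -38.2 tilt 0.15 -> tx,ty,tz [-1.4 -0.6  2.3] turn 0.06
```

```bash
python3 -m crank '[{"tx":0,"ty":0,"tz":2,"turn":0},{"tx":0,"ty":0,"tz":2,"turn":0},{"tx":0,"ty":0,"tz":2,"turn":0},{"tx":0,"ty":0,"tz":2,"turn":0},{"tx":0,"ty":0,"tz":2,"turn":0}]' 20 35
python3 -m crank '[{"tx":0,"ty":0,"tz":0,"turn":0},{"tx":0,"ty":0,"tz":0,"turn":0},{"tx":0,"ty":0,"tz":0,"turn":0}]' 
python3 -c "
from h import *
to(.596,-.368,.072,-38.5)"
```

```text
time: 4.22
position: [0.5961, -0.3684, 0.0707]
tool_rot: [2.969, -1.027, 0.0]
ft_force: [0.1, 0.7, 0.8]
grip_width: 0.3
grip_force: 34.6
time: 4.6
position: [0.5961, -0.3684, 0.0706]
tool_rot: [2.969, -1.027, 0.0]
ft_force: [0.5, 0.5, 1.4]
grip_width: 0.299
grip_force: 34.6
now [ 0.5961 -0.3684  0.0706] yaw -38.2 tilt 0.01 -> tx,ty,tz [-0.3 -0.2 -1.4] turn 0.06
```

Gripped: opening is 26 mm and the TCP sits 70.6 mm above the blade's underside. Lift.

```bash
python3 -m crank '[{"tx":0,"ty":0,"tz":-25,"turn":0},{"tx":0,"ty":0,"tz":-60,"turn":0},{"tx":0,"ty":0,"tz":-95,"turn":0},{"tx":0,"ty":0,"tz":-130,"turn":0},{"tx":0,"ty":0,"tz":-130,"turn":0}]'
python3 -m crank '[{"tx":0,"ty":0,"tz":0,"turn":0}]'
python3 -c "
from h import *
to(*ab(.042,.022),.2,-5.2)"
```

```text
time: 5.22
position: [0.5976, -0.3692, 0.2039]
tool_rot: [2.968, -1.027, 0.009]
ft_force: [0.3, -0.2, -2.0]
grip_width: 0.296
grip_force: 34.6
time: 5.35
position: [0.5953, -0.368, 0.1989]
tool_rot: [-2.968, 1.027, 0.004]
ft_force: [1.0, 0.7, -2.1]
grip_width: 0.303
grip_force: 34.6
now [ 0.5953 -0.368   0.1989] yaw -38.2 tilt 0.14 -> tx,ty,tz [-197.7 -297.5   -0.8] turn -6.6
```

```bash
python3 -m crank '[{"tx":-28,"ty":-42,"tz":0,"turn":-1.3},{"tx":-56,"ty":-84,"tz":0,"turn":-2.6},{"tx":-84,"ty":-126,"tz":0,"turn":-3.9},{"tx":-112,"ty":-168,"tz":0,"turn":-5.2},{"tx":-140,"ty":-210,"tz":0,"turn":-6.6}]'
python3 -m crank '[{"tx":0,"ty":0,"tz":0,"turn":0},{"tx":0,"ty":0,"tz":0,"turn":0}]'
python3 -c "
from h import *
to(*ab(.042,.022),.2,-5.2)"
```

```text
time: 5.98
position: [0.6145, -0.115, 0.198]
tool_rot: [-3.138, 0.136, 0.006]
ft_force: [0.2, 0.6, -2.1]
grip_width: 0.298
grip_force: 34.6
time: 6.22
position: [0.6148, -0.1172, 0.1987]
tool_rot: [3.138, -0.142, -0.005]
ft_force: [0.2, -0.2, -1.4]
grip_width: 0.294
grip_force: 34.6
now [ 0.6148 -0.1172  0.1987] yaw -5.2 tilt 0.18 -> tx,ty,tz [  -0.6 -105.7   -1.4] turn 0.0
```

```bash
python3 -m crank '[{"tx":0,"ty":-50,"tz":0,"turn":0},{"tx":0,"ty":-106,"tz":0,"turn":0},{"tx":0,"ty":-106,"tz":30,"turn":0},{"tx":0,"ty":-106,"tz":60,"turn":0},{"tx":0,"ty":-106,"tz":67,"turn":0}]'
python3 -m crank '[{"tx":0,"ty":0,"tz":0,"turn":0},{"tx":0,"ty":0,"tz":0,"turn":0}]'
python3 -c "
from h import *
to(*ab(.042,.022),.1275,-5.2)
z=ctrl.get_image('side');cv2.imwrite('pics/s1.png',cv2.resize(z[0][150:310,170:410,::-1],None,fx=3,fy=3))"
```

```text
time: 6.85
position: [0.6233, -0.0135, 0.1302]
tool_rot: [3.137, -0.147, -0.009]
ft_force: [0.3, -0.9, -1.2]
grip_width: 0.301
grip_force: 34.6
time: 7.1
position: [0.6263, -0.0118, 0.1349]
tool_rot: [3.138, -0.144, 0.003]
ft_force: [0.6, -0.2, -1.2]
grip_width: 0.299
grip_force: 34.6
now [ 0.6263 -0.0118  0.1349] yaw -5.2 tilt 0.12 -> tx,ty,tz [-2.5  0.4  7.4] turn -0.01
```

View pics/s1.png

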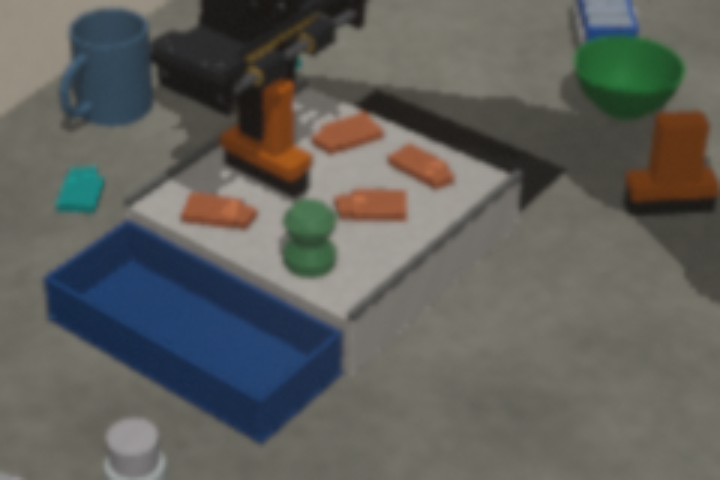

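```bash
python3 -m crank '[{"tx":0,"ty":0,"tz":3,"turn":0},{"tx":0,"ty":0,"tz":6,"turn":0},{"tx":0,"ty":-5,"tz":6,"turn":0},{"tx":0,"ty":-15,"tz":6,"turn":0},{"tx":0,"ty":-25,"tz":6,"turn":0}]'
python3 -m crank '[{"tx":0,"ty":-12,"tz":0,"turn":0},{"tx":0,"ty":-24,"tz":0,"turn":0},{"tx":0,"ty":-36,"tz":0,"turn":0},{"tx":0,"ty":-48,"tz":0,"turn":0},{"tx":0,"ty":-60,"tz":0,"turn":0}]'
python3 -c "
from h import *
to(*ab(.042,.125),.1275,-5.2)"
```

```text
time: 7.78
position: [0.6277, 0.015, 0.1276]
tool_rot: [-3.138, 0.141, -0.0]
ft_force: [0.5, -0.0, -2.3]
grip_width: 0.298
grip_force: 34.6
time: 8.4
position: [0.6332, 0.0744, 0.1275]
tool_rot: [-3.138, 0.142, -0.0]
ft_force: [-0.3, 0.9, -0.8]
grip_width: 0.299
grip_force: 34.6
now [0.6332 0.0744 0.1275] yaw -5.2 tilt 0.01 -> tx,ty,tz [ -1.5 -16.2   0. ] turn 0.0
```

```bash
python3 -m crank '[{"tx":0,"ty":-10,"tz":0,"turn":0},{"tx":0,"ty":-20,"tz":0,"turn":0},{"tx":0,"ty":-22,"tz":0,"turn":0},{"tx":0,"ty":-22,"tz":0,"turn":0},{"tx":0,"ty":-5,"tz":-10,"turn":0}]'
python3 -m crank '[{"tx":0,"ty":10,"tz":-40,"turn":0},{"tx":0,"ty":60,"tz":-60,"turn":0},{"tx":0,"ty":120,"tz":-60,"turn":0},{"tx":0,"ty":180,"tz":-60,"turn":0},{"tx":0,"ty":238,"tz":-60,"turn":0}]'
python3 -m crank '[{"tx":0,"ty":0,"tz":0,"turn":0},{"tx":0,"ty":0,"tz":0,"turn":0}]'
python3 -c "
from h import *
to(*ab(.036,-.137),.1275,-5.2)
for n in('top','side'):
  ctrl.get_image(n);print([(np.round(r['xyz'],3).tolist(),round(r['confidence'],2)) for r in ctrl.mark_of(n,'shard1')])"
```

```text
time: 9.02
position: [0.6326, 0.079, 0.137]
tool_rot: [-3.138, 0.138, 0.003]
ft_force: [0.1, -0.3, -0.7]
grip_width: 0.293
grip_force: 34.6
time: 9.65
position: [0.611, -0.1631, 0.1987]
tool_rot: [3.136, -0.146, 0.002]
ft_force: [-0.0, -0.4, -1.9]
grip_width: 0.298
grip_force: 34.6
time: 9.9
position: [0.6116, -0.1601, 0.1982]
tool_rot: [3.138, -0.146, 0.001]
ft_force: [0.8, 1.4, -1.4]
grip_width: 0.296
grip_force: 34.6
now [ 0.6116 -0.1601  0.1982] yaw -5.3 tilt 0.03 -> tx,ty,tz [-7.2 10.3 70.7] turn -0.03
[([0.53, -0.031, 0.057], 0.84), ([0.607, -0.111, 0.055], 0.84), ([0.653, 0.125, 0.017], 0.79), ([0.802, 0.028, 0.0], 0.67), ([0.523, -0.108, 0.055], 0.64)]
[([0.533, -0.031, 0.054], 0.8), ([0.656, 0.121, 0.015], 0.79), ([0.52, -0.099, 0.057], 0.71), ([0.802, 0.034, 0.001], 0.57), ([0.61, -0.108, 0.055], 0.52), ([0.786, -0.242, -0.002], 0.44), ([0.523, -0.486, 0.0], 0.27)]
```

s3 is in the tray. Sweep s1 next.

```bash
python3 -m crank '[{"tx":-6,"ty":12,"tz":0,"turn":0},{"tx":-6,"ty":12,"tz":30,"turn":0},{"tx":-6,"ty":12,"tz":58,"turn":0},{"tx":-6,"ty":12,"tz":69,"turn":0},{"tx":-6,"ty":12,"tz":70,"turn":0}]'
python3 -m crank '[{"tx":0,"ty":0,"tz":0,"turn":0},{"tx":0,"ty":0,"tz":0,"turn":0}]'
python3 -c "
from h import *
to(*ab(.036,-.137),.1275,-5.2)"
```

```text
time: 10.72
position: [0.6045, -0.1702, 0.1271]
tool_rot: [3.138, -0.142, -0.002]
ft_force: [0.6, 0.9, -1.5]
grip_width: 0.297
grip_force: 34.6
time: 10.98
position: [0.6057, -0.1702, 0.1289]
tool_rot: [3.138, -0.142, 0.003]
ft_force: [0.8, 0.5, -2.1]
grip_width: 0.297
grip_force: 34.6
now [ 0.6057 -0.1702  0.1289] yaw -5.2 tilt 0.12 -> tx,ty,tz [-2.3 -0.3  1.4] turn 0.0
```

```bash
python3 -m crank '[{"tx":0,"ty":-8,"tz":1,"turn":0},{"tx":0,"ty":-20,"tz":1,"turn":0},{"tx":0,"ty":-32,"tz":1,"turn":0},{"tx":0,"ty":-44,"tz":1,"turn":0},{"tx":0,"ty":-56,"tz":1,"turn":0}]'
python3 -m crank '[{"tx":0,"ty":-12,"tz":0,"turn":0},{"tx":0,"ty":-24,"tz":0,"turn":0},{"tx":0,"ty":-36,"tz":0,"turn":0},{"tx":0,"ty":-48,"tz":0,"turn":0},{"tx":0,"ty":-60,"tz":0,"turn":0}]'
python3 -m crank '[{"tx":0,"ty":-12,"tz":0,"turn":0},{"tx":0,"ty":-24,"tz":0,"turn":0},{"tx":0,"ty":-36,"tz":0,"turn":0},{"tx":0,"ty":-48,"tz":0,"turn":0},{"tx":0,"ty":-60,"tz":0,"turn":0}]'
python3 -c "
from h import *
to(*ab(.036,.131),.1275,-5.2)
z=ctrl.get_image('top');cv2.imwrite('pics/t2.png',cv2.resize(z[0][140:270,200:390,::-1],None,fx=3.5,fy=3.5))
for n in('top','side'):
  if n=='side':ctrl.get_image(n)
  print([(np.round(r['xyz'],3).tolist(),round(r['confidence'],2)) for r in ctrl.mark_of(n,'shard1')])"
```

```text
time: 11.6
position: [0.6102, -0.1131, 0.1266]
tool_rot: [3.138, -0.141, 0.0]
ft_force: [-0.6, -0.6, -1.3]
grip_width: 0.297
grip_force: 34.6
time: 12.22
position: [0.6155, -0.0537, 0.1265]
tool_rot: [3.138, -0.142, -0.0]
ft_force: [-0.1, -0.0, -0.8]
grip_width: 0.301
grip_force: 34.6
time: 12.85
position: [0.6209, 0.0061, 0.1265]
tool_rot: [3.138, -0.142, -0.0]
ft_force: [-0.6, -0.7, -1.7]
grip_width: 0.298
grip_force: 34.6
now [0.6209 0.0061 0.1265] yaw -5.2 tilt 0.0 -> tx,ty,tz [ -1.4 -91.4  -1. ] turn 0.0
[([0.784, -0.24, 0.001], 0.74), ([0.591, 0.39, -0.0], 0.61), ([0.61, 0.046, 0.053], 0.46), ([0.656, 0.121, 0.016], 0.41)]
[([0.657, 0.121, 0.014], 0.73), ([0.61, 0.051, 0.055], 0.6), ([0.521, -0.101, 0.054], 0.51), ([0.532, -0.031, 0.056], 0.5), ([0.8, 0.03, -0.0], 0.5), ([0.621, 0.009, 0.057], 0.34), ([0.454, 0.38, 0.004], 0.18)]
```

```bash
python3 -m crank '[{"tx":0,"ty":-12,"tz":0,"turn":0},{"tx":0,"ty":-24,"tz":0,"turn":0},{"tx":0,"ty":-36,"tz":0,"turn":0},{"tx":0,"ty":-48,"tz":0,"turn":0},{"tx":0,"ty":-60,"tz":0,"turn":0}]'
python3 -m crank '[{"tx":0,"ty":-12,"tz":0,"turn":0},{"tx":0,"ty":-22,"tz":0,"turn":0},{"tx":0,"ty":-31,"tz":0,"turn":0},{"tx":0,"ty":-31,"tz":0,"turn":0},{"tx":0,"ty":-15,"tz":-10,"turn":0}]'
python3 -m crank '[{"tx":0,"ty":0,"tz":-60,"turn":0},{"tx":0,"ty":50,"tz":-70,"turn":0},{"tx":0,"ty":90,"tz":-70,"turn":0},{"tx":0,"ty":90,"tz":-70,"turn":0}]'
python3 -c "
from h import *
to(*ab(.036,.02),.2,-5.2)
for n in('top','side'):
  ctrl.get_image(n);print([(np.round(r['xyz'],3).tolist(),round(r['confidence'],2)) for r in ctrl.mark_of(n,'shard1')])
print(ctrl.get_state()['joint_positions'].round(2)); print(ab(-.1,-.077),ab(-.1,-.012))"
```

```text
time: 13.68
position: [0.6264, 0.0661, 0.1266]
tool_rot: [-3.138, 0.142, -0.0]
ft_force: [-0.8, -0.1, -2.1]
grip_width: 0.298
grip_force: 34.6
time: 14.3
position: [0.6267, 0.0806, 0.136]
tool_rot: [-3.138, 0.138, 0.003]
ft_force: [-0.1, -0.3, -1.4]
grip_width: 0.303
grip_force: 34.6
time: 14.8
position: [0.6193, -0.018, 0.2074]
tool_rot: [3.133, -0.158, 0.001]
ft_force: [-0.0, -0.0, -1.4]
grip_width: 0.298
grip_force: 34.6
now [ 0.6193 -0.018   0.2074] yaw -5.8 tilt 0.26 -> tx,ty,tz [-2.1 -4.5  7.4] turn -0.12
[([0.656, 0.122, 0.016], 0.74), ([0.786, -0.245, 0.004], 0.51), ([0.611, 0.152, 0.015], 0.5), ([0.805, 0.027, 0.002], 0.43)]
[([0.804, 0.028, -0.003], 0.7), ([0.657, 0.121, 0.014], 0.66), ([0.531, -0.03, 0.054], 0.59), ([0.52, -0.101, 0.056], 0.58), ([0.611, 0.154, 0.014], 0.55)]
[ 0.31  0.3  -0.42  1.57  0.13  1.3  -1.78]
[ 0.47343285 -0.09761984] [ 0.47932397 -0.03288735]
```

```bash
python3 -m crank '[{"tx":-15,"ty":4,"tz":0,"turn":-2},{"tx":-30,"ty":8,"tz":0,"turn":-4},{"tx":-45,"ty":12,"tz":0,"turn":-6},{"tx":-60,"ty":16,"tz":0,"turn":-8},{"tx":-75,"ty":20,"tz":0,"turn":-10}]'
python3 -m crank '[{"tx":0,"ty":0,"tz":0,"turn":-2},{"tx":0,"ty":0,"tz":0,"turn":-4},{"tx":0,"ty":0,"tz":0,"turn":-6},{"tx":0,"ty":0,"tz":0,"turn":-8},{"tx":0,"ty":0,"tz":0,"turn":-8}]'
python3 -c "
from h import *
print(ctrl.get_state()['joint_positions'].round(2)); 
to(*ab(-.101,-.004),.2,84.8)"
```

```text
time: 15.62
position: [0.5425, -0.0215, 0.2066]
tool_rot: [-2.899, -1.21, -0.0]
ft_force: [0.1, 0.3, -1.3]
grip_width: 0.296
grip_force: 34.6
time: 16.25
position: [0.543, -0.0217, 0.2066]
tool_rot: [-2.319, -2.119, -0.0]
ft_force: [0.5, 0.2, -1.6]
grip_width: 0.301
grip_force: 34.6
[ 0.51  0.15 -0.57  1.75  0.09  1.26 -0.17]
now [ 0.543  -0.0217  0.2066] yaw 84.8 tilt 0.01 -> tx,ty,tz [ -8.9 -63.4   6.6] turn 0.01
```

```bash
python3 -m crank '[{"tx":-4,"ty":-30,"tz":0,"turn":0},{"tx":-9,"ty":-63,"tz":10,"turn":0},{"tx":-9,"ty":-63,"tz":40,"turn":0},{"tx":-9,"ty":-63,"tz":62,"turn":0},{"tx":-9,"ty":-63,"tz":65,"turn":0}]'
python3 -m crank '[{"tx":0,"ty":0,"tz":0,"turn":0},{"tx":0,"ty":0,"tz":0,"turn":0}]'
python3 -c "
from h import *
to(*ab(-.101,-.004),.1275,84.8)
z=ctrl.get_image('side');cv2.imwrite('pics/s2.png',cv2.resize(z[0][160:300,180:380,::-1],None,fx=3.5,fy=3.5))"
```

```text
time: 16.88
position: [0.4783, -0.0255, 0.1403]
tool_rot: [-2.319, -2.116, 0.003]
ft_force: [-0.3, 0.2, -1.8]
grip_width: 0.299
grip_force: 34.6
time: 17.12
position: [0.4803, -0.0259, 0.1426]
tool_rot: [2.319, 2.117, 0.002]
ft_force: [0.3, -0.5, -1.7]
grip_width: 0.299
grip_force: 34.6
now [ 0.4803 -0.0259  0.1426] yaw 84.8 tilt 0.11 -> tx,ty,tz [ 1.  -1.4 15.1] turn -0.0
```

View pics/s2.png

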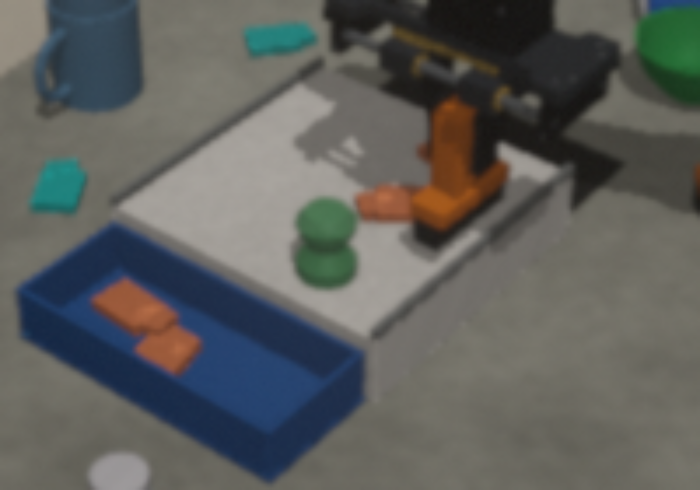

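The tray holds two shards at (135,305) and (168,347). The scraper at (455,190) stands behind s2, clear of the stopper at (327,240). Lower it and push sideways.

```bash
python3 -m crank '[{"tx":1,"ty":-1,"tz":6,"turn":0},{"tx":1,"ty":-1,"tz":12,"turn":0},{"tx":1,"ty":-1,"tz":15,"turn":0},{"tx":1,"ty":-1,"tz":15,"turn":0},{"tx":1,"ty":5,"tz":15,"turn":0}]'
python3 -m crank '[{"tx":0,"ty":12,"tz":0,"turn":0},{"tx":0,"ty":24,"tz":0,"turn":0},{"tx":0,"ty":36,"tz":0,"turn":0},{"tx":0,"ty":48,"tz":0,"turn":0},{"tx":0,"ty":60,"tz":0,"turn":0}]'
python3 -m crank '[{"tx":0,"ty":12,"tz":0,"turn":0},{"tx":0,"ty":24,"tz":0,"turn":0},{"tx":0,"ty":34,"tz":0,"turn":0},{"tx":0,"ty":40,"tz":0,"turn":0},{"tx":0,"ty":40,"tz":0,"turn":0}]'
python3 -c "
from h import *
to(*ab(.005,-.004),.1275,84.8)
for n in('top','side'):
  ctrl.get_image(n);print([(np.round(r['xyz'],3).tolist(),round(r['confidence'],2)) for r in ctrl.mark_of(n,'shard1')])"
```

```text
time: 17.8
position: [0.4846, -0.0256, 0.1266]
tool_rot: [2.319, 2.118, -0.0]
ft_force: [0.2, -0.7, -1.8]
grip_width: 0.297
grip_force: 34.6
time: 18.42
position: [0.5451, -0.0311, 0.1264]
tool_rot: [-2.32, -2.119, 0.0]
ft_force: [0.0, 0.2, -1.3]
grip_width: 0.297
grip_force: 34.6
time: 19.05
position: [0.5844, -0.0345, 0.1265]
tool_rot: [-2.319, -2.119, -0.0]
ft_force: [-0.8, 0.1, -2.5]
grip_width: 0.301
grip_force: 34.6
now [ 0.5844 -0.0345  0.1265] yaw 84.8 tilt 0.01 -> tx,ty,tz [ 0.1  0.2 -1. ] turn 0.0
[([0.657, 0.123, 0.015], 0.82), ([0.802, 0.028, 0.004], 0.74), ([0.786, -0.243, 0.001], 0.71), ([0.61, 0.153, 0.011], 0.53), ([0.618, -0.017, 0.055], 0.43)]
[([0.52, -0.102, 0.053], 0.74), ([0.8, 0.031, 0.002], 0.67), ([0.779, -0.242, -0.001], 0.59), ([0.62, -0.018, 0.054], 0.57), ([0.61, 0.154, 0.015], 0.54), ([0.656, 0.122, 0.018], 0.49)]
```

s2 is in the lane. Now s4.

```bash
python3 -m crank '[{"tx":0,"ty":-5,"tz":-20,"turn":0},{"tx":0,"ty":-10,"tz":-55,"turn":0},{"tx":-40,"ty":-50,"tz":-55,"turn":0},{"tx":-81,"ty":-90,"tz":-55,"turn":0},{"tx":-81,"ty":-106,"tz":-55,"turn":0}]'
python3 -m crank '[{"tx":0,"ty":0,"tz":0,"turn":0},{"tx":0,"ty":0,"tz":20,"turn":0},{"tx":0,"ty":0,"tz":38,"turn":0},{"tx":0,"ty":0,"tz":38,"turn":0}]'
python3 -c "
from h import *
to(*ab(-.101,-.085),.1265,84.8)"
```

```text
time: 19.88
position: [0.4687, -0.1094, 0.1829]
tool_rot: [2.325, 2.11, -0.003]
ft_force: [0.8, -0.6, -2.1]
grip_width: 0.294
grip_force: 34.6
time: 20.38
position: [0.4705, -0.1048, 0.1422]
tool_rot: [-2.316, -2.118, 0.002]
ft_force: [0.1, -0.6, -1.5]
grip_width: 0.297
grip_force: 34.6
now [ 0.4705 -0.1048  0.1422] yaw 84.9 tilt 0.18 -> tx,ty,tz [-0.6  1.3 15.7] turn 0.02
```

```bash
python3 -m crank '[{"tx":0,"ty":0,"tz":6,"turn":0},{"tx":0,"ty":0,"tz":12,"turn":0},{"tx":0,"ty":0,"tz":16,"turn":0},{"tx":0,"ty":0,"tz":16,"turn":0},{"tx":0,"ty":6,"tz":16,"turn":0}]'
python3 -m crank '[{"tx":0,"ty":12,"tz":0,"turn":0},{"tx":0,"ty":24,"tz":0,"turn":0},{"tx":0,"ty":36,"tz":0,"turn":0},{"tx":0,"ty":48,"tz":0,"turn":0},{"tx":0,"ty":60,"tz":0,"turn":0}]'
python3 -m crank '[{"tx":0,"ty":12,"tz":0,"turn":0},{"tx":0,"ty":24,"tz":0,"turn":0},{"tx":0,"ty":33,"tz":0,"turn":0},{"tx":0,"ty":36,"tz":0,"turn":0},{"tx":0,"ty":36,"tz":0,"turn":0}]'
python3 -m crank '[{"tx":0,"ty":-5,"tz":-20,"turn":0},{"tx":0,"ty":-5,"tz":-70,"turn":0},{"tx":-50,"ty":-5,"tz":-70,"turn":0},{"tx":-85,"ty":0,"tz":-70,"turn":0},{"tx":-85,"ty":0,"tz":-70,"turn":0}]'
python3 -c "
from h import *
to(*ab(.04,-.15),.2,-5.2)
for n in('top','side'):
  z=ctrl.get_image(n);print([(np.round(r['xyz'],3).tolist(),round(r['confidence'],2)) for r in ctrl.mark_of(n,'shard1')])
cv2.imwrite('pics/s3.png',cv2.resize(z[0][160:300,180:380,::-1],None,fx=3.5,fy=3.5))"
```

```text
time: 21.0
position: [0.4773, -0.1063, 0.1277]
tool_rot: [2.32, 2.118, -0.0]
ft_force: [1.0, 0.0, -1.6]
grip_width: 0.297
grip_force: 34.6
time: 21.62
position: [0.5378, -0.1117, 0.1274]
tool_rot: [-2.319, -2.119, 0.0]
ft_force: [-0.8, -0.8, -0.7]
grip_width: 0.299
grip_force: 34.6
time: 22.25
position: [0.5729, -0.1148, 0.1275]
tool_rot: [-2.319, -2.119, -0.0]
ft_force: [-1.1, -0.1, 0.2]
grip_width: 0.297
grip_force: 34.6
time: 22.88
position: [0.5641, -0.2043, 0.1991]
tool_rot: [2.325, 2.109, -0.002]
ft_force: [0.3, -0.0, -1.6]
grip_width: 0.297
grip_force: 34.6
now [ 0.5641 -0.2043  0.1991] yaw 84.4 tilt 0.17 -> tx,ty,tz [25.2 39.9 -1. ] turn 17.93
[([0.802, 0.028, 0.001], 0.75), ([0.653, 0.123, 0.015], 0.74), ([0.609, 0.153, 0.017], 0.63), ([0.614, -0.102, 0.058], 0.62), ([0.619, -0.018, 0.058], 0.57), ([0.788, -0.241, 0.001], 0.51)]
[([0.803, 0.032, -0.001], 0.63), ([0.617, -0.019, 0.054], 0.6), ([0.659, 0.123, 0.016], 0.58), ([0.784, -0.244, -0.005], 0.55), ([0.612, 0.153, 0.015], 0.52), ([0.612, -0.099, 0.051], 0.46)]
```

View pics/s3.png

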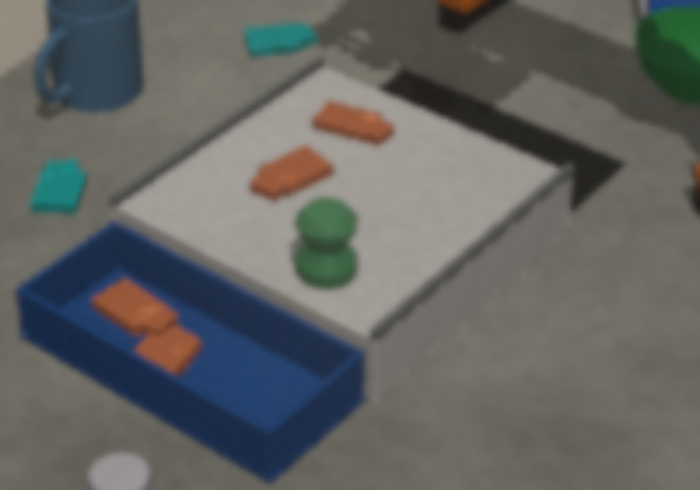

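Both remaining shards, at (290,172) and (353,122), are in the lane. Turn back and sweep them together.

```bash
python3 -m crank '[{"tx":8,"ty":8,"tz":0,"turn":2},{"tx":16,"ty":16,"tz":0,"turn":4},{"tx":24,"ty":24,"tz":0,"turn":6},{"tx":36,"ty":36,"tz":0,"turn":8},{"tx":36,"ty":41,"tz":0,"turn":10}]'
python3 -m crank '[{"tx":0,"ty":0,"tz":0,"turn":2},{"tx":0,"ty":0,"tz":0,"turn":4},{"tx":0,"ty":0,"tz":0,"turn":6},{"tx":0,"ty":0,"tz":0,"turn":8},{"tx":0,"ty":0,"tz":0,"turn":8}]'
python3 -c "
from h import *
to(*ab(.042,-.139),.127,-5.2)"
```

```text
time: 23.7
position: [0.6102, -0.1637, 0.198]
tool_rot: [-2.997, -0.938, -0.002]
ft_force: [0.9, -0.9, -1.3]
grip_width: 0.297
grip_force: 34.6
time: 24.32
position: [0.6094, -0.1657, 0.1978]
tool_rot: [-3.138, 0.135, -0.0]
ft_force: [0.1, -1.0, -1.2]
grip_width: 0.302
grip_force: 34.6
now [ 0.6094 -0.1657  0.1978] yaw -4.9 tilt 0.02 -> tx,ty,tz [ 0.4  6.5 70.8] turn 0.05
```

```bash
python3 -m crank '[{"tx":0,"ty":6,"tz":20,"turn":0},{"tx":0,"ty":6,"tz":45,"turn":0},{"tx":0,"ty":6,"tz":65,"turn":0},{"tx":0,"ty":6,"tz":70,"turn":0},{"tx":0,"ty":6,"tz":70,"turn":0}]'
python3 -m crank '[{"tx":0,"ty":0,"tz":0,"turn":0},{"tx":0,"ty":-5,"tz":0,"turn":0},{"tx":0,"ty":-15,"tz":0,"turn":0},{"tx":0,"ty":-26,"tz":0,"turn":0},{"tx":0,"ty":-38,"tz":0,"turn":0}]'
python3 -m crank '[{"tx":0,"ty":-12,"tz":0,"turn":0},{"tx":0,"ty":-24,"tz":0,"turn":0},{"tx":0,"ty":-36,"tz":0,"turn":0},{"tx":0,"ty":-48,"tz":0,"turn":0},{"tx":0,"ty":-60,"tz":0,"turn":0}]'
python3 -m crank '[{"tx":0,"ty":-12,"tz":0,"turn":0},{"tx":0,"ty":-24,"tz":0,"turn":0},{"tx":0,"ty":-36,"tz":0,"turn":0},{"tx":0,"ty":-48,"tz":0,"turn":0},{"tx":0,"ty":-60,"tz":0,"turn":0}]'
python3 -c "
from h import *
to(*ab(.042,.131),.1275,-5.2)
for n in('top','side'):
  z=ctrl.get_image(n);print([(np.round(r['xyz'],3).tolist(),round(r['confidence'],2)) for r in ctrl.mark_of(n,'shard1')])
cv2.imwrite('pics/s4.png',cv2.resize(z[0][160:300,180:380,::-1],None,fx=3.5,fy=3.5))"
```

```text
time: 24.95
position: [0.6087, -0.1733, 0.1272]
tool_rot: [-3.138, 0.141, 0.001]
ft_force: [-0.8, 0.4, -1.0]
grip_width: 0.301
grip_force: 34.6
time: 25.58
position: [0.6122, -0.1342, 0.1276]
tool_rot: [-3.138, 0.141, -0.0]
ft_force: [0.1, 0.4, -1.9]
grip_width: 0.299
grip_force: 34.6
time: 26.2
position: [0.6176, -0.0751, 0.1275]
tool_rot: [3.138, -0.142, 0.0]
ft_force: [0.8, -0.9, -1.9]
grip_width: 0.3
grip_force: 34.6
time: 26.82
position: [0.623, -0.0152, 0.1276]
tool_rot: [3.138, -0.142, 0.0]
ft_force: [-0.2, -1.7, -0.9]
grip_width: 0.297
grip_force: 34.6
now [ 0.623  -0.0152  0.1276] yaw -5.2 tilt 0.01 -> tx,ty,tz [ 5.000e-01 -1.124e+02  1.000e-01] turn 0.0
[([0.788, -0.242, 0.002], 0.65), ([0.622, 0.053, 0.058], 0.61), ([0.611, 0.152, 0.015], 0.61), ([0.804, 0.028, 0.006], 0.47), ([0.538, 0.057, 0.055], 0.43)]
[([0.656, 0.12, 0.015], 0.7), ([0.587, 0.383, -0.002], 0.66), ([0.619, 0.057, 0.051], 0.64), ([0.616, 0.154, 0.012], 0.64), ([0.802, 0.032, 0.002], 0.53), ([0.625, 0.014, 0.054], 0.51)]
```

View pics/s4.png

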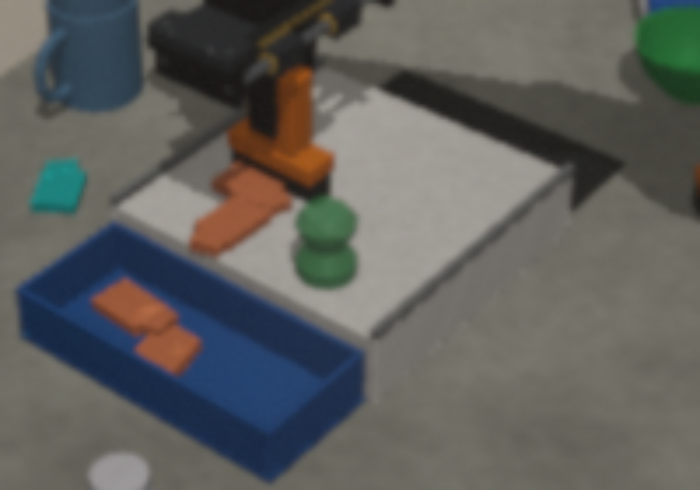

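s2 and s4 are chained ahead of the blade at (230,210), with the stopper at (327,240) clear. Finish the sweep.

```bash
python3 -m crank '[{"tx":0,"ty":-12,"tz":0,"turn":0},{"tx":0,"ty":-24,"tz":0,"turn":0},{"tx":0,"ty":-36,"tz":0,"turn":0},{"tx":0,"ty":-48,"tz":0,"turn":0},{"tx":0,"ty":-60,"tz":0,"turn":0}]'
python3 -m crank '[{"tx":0,"ty":-12,"tz":0,"turn":0},{"tx":0,"ty":-24,"tz":0,"turn":0},{"tx":0,"ty":-36,"tz":0,"turn":0},{"tx":0,"ty":-46,"tz":0,"turn":0},{"tx":0,"ty":-53,"tz":0,"turn":0}]'
python3 -m crank '[{"tx":0,"ty":0,"tz":0,"turn":0},{"tx":0,"ty":15,"tz":-10,"turn":0},{"tx":0,"ty":30,"tz":-60,"turn":0},{"tx":0,"ty":80,"tz":-65,"turn":0},{"tx":0,"ty":110,"tz":-65,"turn":0}]'
python3 -c "
from h import *
to(*(C-.174*U),.2,-5.2)
for n in('top','side'):
  z=ctrl.get_image(n);print([(np.round(r['xyz'],3).tolist(),round(r['confidence'],2)) for r in ctrl.mark_of(n,'shard1')],[np.round(r['xyz'],3).tolist() for q in('mat','stopper') for r in ctrl.mark_of(n,q)[:1]])
cv2.imwrite('pics/s5.png',cv2.resize(z[0][160:300,180:380,::-1],None,fx=3.5,fy=3.5))"
```

```text
time: 27.65
position: [0.6284, 0.0449, 0.1275]
tool_rot: [-3.138, 0.141, 0.0]
ft_force: [-0.8, 0.5, -1.4]
grip_width: 0.3
grip_force: 34.6
time: 28.28
position: [0.6331, 0.0975, 0.1275]
tool_rot: [-3.138, 0.141, 0.0]
ft_force: [-0.4, -0.2, -1.9]
grip_width: 0.292
grip_force: 34.6
time: 28.9
position: [0.6236, -0.0185, 0.1948]
tool_rot: [3.135, -0.149, 0.005]
ft_force: [0.1, 0.4, -0.8]
grip_width: 0.299
grip_force: 34.6
now [ 0.6236 -0.0185  0.1948] yaw -5.5 tilt 0.25 -> tx,ty,tz [-41.5 189.6  -4.8] turn -0.05
[([0.786, -0.243, 0.001], 0.79), ([0.615, 0.153, 0.04], 0.67), ([0.656, 0.13, 0.015], 0.61), ([0.611, 0.152, 0.017], 0.53), ([0.638, 0.101, 0.023], 0.47), ([0.803, 0.024, 0.002], 0.43)] [[0.558, -0.206, -0.0], [0.535, 0.06, 0.056]]
[([0.617, 0.155, 0.04], 0.66), ([0.801, 0.031, 0.002], 0.55), ([0.636, 0.106, 0.023], 0.54), ([0.612, 0.154, 0.014], 0.52), ([0.658, 0.121, 0.015], 0.47), ([0.512, 0.488, 0.002], 0.42)] [[0.562, -0.207, -0.006], [0.541, 0.054, 0.056]]
```

View pics/s5.png

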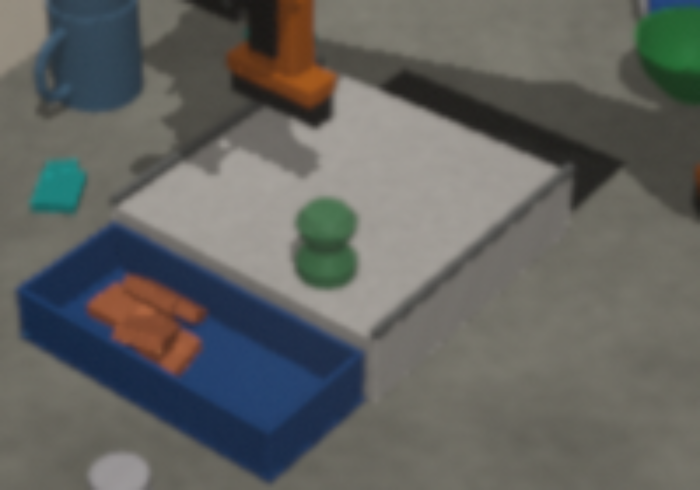

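All four shards lie in the tray at (145,320), and the stopper is unmoved. Now put the scraper on the mat.

```bash
python3 -m crank '[{"tx":-10,"ty":48,"tz":0,"turn":0},{"tx":-20,"ty":96,"tz":0,"turn":0},{"tx":-30,"ty":144,"tz":0,"turn":0},{"tx":-41,"ty":185,"tz":0,"turn":0},{"tx":-41,"ty":191,"tz":0,"turn":0}]'
python3 -m crank '[{"tx":0,"ty":0,"tz":20,"turn":0},{"tx":0,"ty":0,"tz":50,"turn":0},{"tx":0,"ty":0,"tz":80,"turn":0},{"tx":0,"ty":0,"tz":100,"turn":0},{"tx":0,"ty":0,"tz":105,"turn":0}]'
python3 -m crank '[{"tx":0,"ty":0,"tz":0,"turn":0},{"tx":0,"ty":0,"tz":0,"turn":0}]'
python3 -c "
from h import *
to(*(C-.176*U),.0755,-5.2)"
```

```text
time: 29.92
position: [0.5636, -0.2035, 0.1924]
tool_rot: [3.136, -0.15, -0.002]
ft_force: [-0.4, -0.5, -1.2]
grip_width: 0.298
grip_force: 34.6
time: 30.55
position: [0.5647, -0.1983, 0.0861]
tool_rot: [-3.137, 0.14, 0.004]
ft_force: [-1.1, -1.3, -0.9]
grip_width: 0.299
grip_force: 34.6
time: 30.8
position: [0.5661, -0.1997, 0.0889]
tool_rot: [3.138, -0.142, 0.004]
ft_force: [0.3, -1.1, -1.7]
grip_width: 0.3
grip_force: 34.6
now [ 0.5661 -0.1997  0.0889] yaw -5.2 tilt 0.14 -> tx,ty,tz [-1.6  5.7 13.4] turn 0.0
```

```bash
python3 -m crank '[{"tx":-1,"ty":5,"tz":3,"turn":0},{"tx":-1,"ty":5,"tz":6,"turn":0},{"tx":-1,"ty":5,"tz":9,"turn":0},{"tx":-1,"ty":5,"tz":11,"turn":0},{"tx":-1,"ty":5,"tz":12,"turn":0}]'
python3 -m crank '[{"tx":0,"ty":0,"tz":0,"turn":0},{"tx":0,"ty":0,"tz":0,"turn":0},{"tx":0,"ty":0,"tz":0,"turn":0}]'
python3 -c "
from h import *
to(*(C-.176*U),.0755,-5.2)"
```

```text
time: 31.42
position: [0.5636, -0.2043, 0.0753]
tool_rot: [-3.138, 0.142, 0.0]
ft_force: [0.2, 0.4, -2.2]
grip_width: 0.299
grip_force: 34.6
time: 31.8
position: [0.5638, -0.2044, 0.0757]
tool_rot: [3.138, -0.142, 0.0]
ft_force: [0.3, -0.2, -1.2]
grip_width: 0.299
grip_force: 34.6
now [ 0.5638 -0.2044  0.0757] yaw -5.2 tilt 0.01 -> tx,ty,tz [0.4 0.8 0.2] turn 0.0
```

Settle 1 mm down, then open and retreat straight up.

```bash
python3 -m crank '[{"tx":0,"ty":0,"tz":1,"turn":0},{"tx":0,"ty":0,"tz":1,"turn":0},{"tx":0,"ty":0,"tz":1,"turn":0}]'
python3 -m crank '[{"tx":0,"ty":0,"tz":0,"turn":0},{"tx":0,"ty":0,"tz":0,"turn":0},{"tx":0,"ty":0,"tz":0,"turn":0},{"tx":0,"ty":0,"tz":0,"turn":0},{"tx":0,"ty":0,"tz":0,"turn":0}]' 45
python3 -m crank '[{"tx":0,"ty":0,"tz":-10,"turn":0},{"tx":0,"ty":0,"tz":-40,"turn":0},{"tx":0,"ty":0,"tz":-80,"turn":0},{"tx":0,"ty":0,"tz":-120,"turn":0},{"tx":0,"ty":0,"tz":-150,"turn":0}]'
python3 -m crank '[{"tx":0,"ty":0,"tz":0,"turn":0},{"tx":0,"ty":0,"tz":0,"turn":0},{"tx":0,"ty":0,"tz":0,"turn":0},{"tx":0,"ty":0,"tz":0,"turn":0}]'
python3 -c "
from h import *
z=ctrl.get_image('side')
for q in('scraper','shard1','stopper'):print(q,[(np.round(r['xyz'],3).tolist(),round(r['confidence'],2)) for r in ctrl.mark_of('side',q)])
cv2.imwrite('pics/s6.png',cv2.resize(z[0][130:300,180:410,::-1],None,fx=3.4,fy=3.4))"
```

```text
time: 32.17
position: [0.5638, -0.2045, 0.0746]
tool_rot: [3.138, -0.142, 0.001]
ft_force: [0.7, -0.8, -0.9]
grip_width: 0.298
grip_force: 34.6
time: 32.8
position: [0.5637, -0.2044, 0.0745]
tool_rot: [3.138, -0.142, -0.0]
ft_force: [-0.4, -0.0, -0.1]
grip_width: 0.514
grip_force: 0.0
time: 33.42
position: [0.5643, -0.2045, 0.2276]
tool_rot: [3.137, -0.142, 0.004]
ft_force: [-0.5, 0.5, -0.5]
grip_width: 0.521
grip_force: 0.0
time: 33.92
position: [0.5632, -0.2043, 0.2234]
tool_rot: [-3.138, 0.142, 0.003]
ft_force: [0.2, -1.2, -0.1]
grip_width: 0.517
grip_force: 0.0
scraper [([0.35, -0.245, 0.001], 0.94), ([0.563, -0.206, 0.009], 0.92), ([0.516, 0.489, 0.0], 0.28)]
shard1 [([0.656, 0.122, 0.014], 0.64), ([0.781, -0.243, -0.004], 0.6), ([0.636, 0.108, 0.02], 0.59), ([0.617, 0.152, 0.039], 0.57), ([0.8, 0.03, -0.0], 0.55), ([0.611, 0.153, 0.014], 0.5)]
stopper [([0.542, 0.054, 0.056], 0.67)]
```

View pics/s6.png

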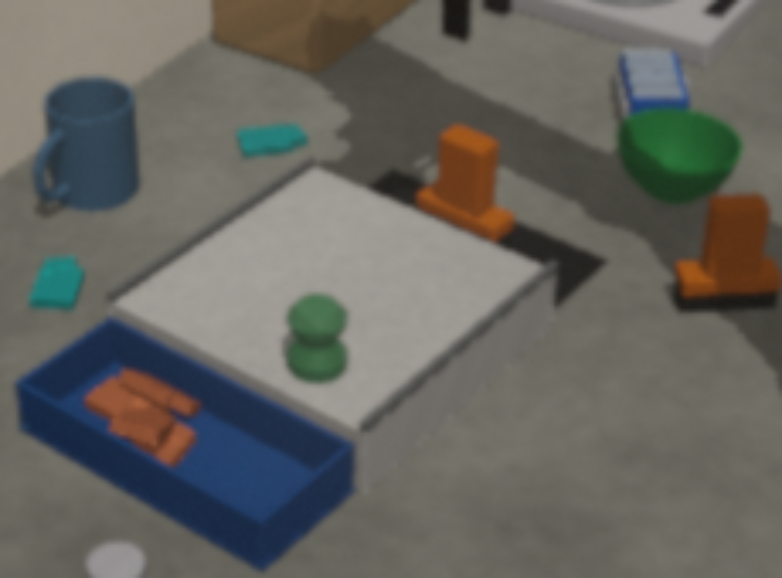

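The scraper stands upright on the mat at (465,185), the shards lie in the tray at (145,415), the stopper is in place at (317,338), and the gripper is clear above. Hand in.

```bash
python3 -c "
from bench import ctrl
print(ctrl.close_job())"
```

```text
the job is handed in; nothing more can be done
None
```

The job is handed in at about 34 s; the last picture shows all four shards in the tray, the stopper in place and the scraper upright on the mat with the gripper clear, and no verdict came back.

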